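# Index the tube reader's swing arm one hole over

### The job

The tube reader's swing arm is locked by its spring index pin in the middle hole, with the reading head parked between two tube cups. Hook a fingertip through the pin's ring, gently lift the pin out of its hole, swing the arm one hole over to the side where a capped tube stands in the cup (not the empty cup), and let the pin drop fully home there, so that the head stands over the tube. Do not grip, force or carry anything: leave the tube and the other things standing where they are, and finish with the hand clear.

Things in the scene. Friction and masses are not known exactly. Their poses are not given: they have to be found in the camera images.
- reader: Swing-arm tube reader, fixed: white base plate 285 x 300 x 10 mm, pivot column, index plate on two posts, swing arm with white head. Origin: on the arm's vertical pivot axis at counter height; -x points from the pivot over the middle hole towards the robot's side (turned up to 0.25 rad from the robot's axes), +y to the robot's left.
- index_plate: Raised aluminium arc on the reader, same frame and origin as the reader. Top 125 mm above the counter; five holes 200 mm from the pivot at arm angles -0.70, -0.35, 0, 0.35, 0.70 rad (70 mm apart), each 14 mm wide along the arc. The two tube cups belong to angles -0.35 and 0.35.
- swing_arm (a joint): Arm angle, rad: 0 in the middle hole (start, 0.008 play), positive when the free end goes to the robot's right: at q it points along (-cos q, -sin q) of the reader. Stops at -0.8, 0.8. Turns freely (0.3 N at the ring) with the pin lifted, stays where left, locked by the pin in a hole. Bar 30 mm wide, top 143 mm above the counter, ends 220 mm from the pivot.
- index_pin (a joint): Height of the spring pin, m: 0 home in a hole, 0.022 upper stop. The 10 mm round-tipped pin stands in the arm 200 mm from the pivot and reaches 10 mm below the plate's top when home: clear of the plate from 0.010 up. Let go between holes it rests on the plate and snaps into a hole when the arm is pushed over it. Spring pulls down with 4 N at 0, 7 N at the stop.
- ring_top (a point): Underside of the top of the pin's steel pull ring, where a fingertip lifts; 231 mm above the counter with the pin home; moves with the pin. The ring is rigid on the pin, upright, 60 mm inside, 76 mm outside, of 8 mm bar, its plane square to the arm: one looks through it along the arm, towards the head. Frame: -x along the arm away from the pivot, z up.
- ring_centre (a point): Centre of the ring's opening, 30 mm below ring_top, 201 mm above the counter with the pin home. Behind the ring, towards the pivot, 53 mm are free before the head.
- head (a point): Centre of the lens under the reading head, 112 mm above the counter, 120 mm from the pivot; frame of the swing arm. The head on the arm above it measures 46 x 42 mm and reaches up to 183 mm above the counter.
- tube: Loose capped blood tube, 16 mm in diameter, 84 mm high with its black 18 mm cap, standing in one of the two cups (left or right, it varies). Origin: centre of its bottom, 15 mm above the counter. Its cap passes 13 mm under the lens.
- cup_a: The cup that holds the tube: grey, fixed, 31 mm outside, 40 mm high, 120 mm from the pivot; origin at the centre of its underside, 10 mm above the counter.
- cup_b: The empty cup, the same shape, on the other side of the head.
- vial: Loose small vial, 22 mm in diameter, 42 mm high, on the reader's base plate, left of the pivot; origin at its underside. Leave alone.
- reagent: Loose bottle, 56 mm in diameter, 105 mm high; origin at its underside. Leave alone.
- weigh_cup: Loose white cup, 60 mm in diameter, 45 mm high; origin at its underside. Leave alone.
- tape_roll: Loose roll of tape, 70 mm in diameter, 19 mm high, lying flat; origin at its underside. Leave alone.
- marker: Loose marker pen, 135 mm long, 16 mm thick, lying along its x; origin under its middle. Leave alone.
- dish: Loose glass dish, 90 mm in diameter, 15 mm high; origin at its underside. Leave alone.

How it is judged:
On the way, in this order (a step that is already met when the one before it is completed fails the run):
1. the pin is lifted out of the middle hole, the arm still within 0.15 rad of it (value of joint index_pin above 0.008 m and value of joint swing_arm between -0.15 and 0.15 rad), for 0.05 s.
2. the pin is home in the hole at which the head stands over the tube (horizontal distance between head and tube below 0.007 m and value of joint index_pin below 0.003 m), for 0.2 s.
At the end, for the whole second after the job is handed in: The lens stands within 7 mm (horizontally) of the tube's axis, the pin is home to within 3 mm, the arm is at rest (under 0.05 rad/s), and the tube stands upright in its cup, moved less than 12 mm (all of step 2 and velocity of joint swing_arm between -0.05 and 0.05 rad/s and distance of tube from where it was at the start of the episode below 0.012 m and angle between tube's own z axis and vertical below 0.2 rad); the robot touches nothing.
It fails at once if the pin is let into the hole over the empty cup (horizontal distance between head and cup_b below 0.007 m and value of joint index_pin below 0.003 m).
It fails at once if the ring, pin or arm is gripped or forced (over 35 N from the fingers) (contact force between the fingers and reader above 35 N).
It fails at once if the tube is gripped, lifted, pushed or tipped (distance of tube from where it was at the start of the episode above 0.012 m or angle between tube's own z axis and vertical above 0.2 rad or contact force between the fingers and tube above 3 N).
It fails at once if another loose thing is moved more than 20 mm (distance of any of vial, reagent, weigh_cup, tape_roll, marker, dish from where it was at the start of the episode above 0.02 m).
It also fails if it takes over 38 s, if anything falls off the work surface, if the arm or the gripper's body presses on something with over 40 N, if the wrist force passes 120 N, or if a joint passes its speed limit or range.

### The arm

A 6-joint arm with a two-finger parallel gripper is mounted at the origin on the work surface. World frame = base frame: x ahead of the robot, y to its left, z up, the work surface at z = 0. Lengths are in m, angles in rad, forces in N, time in s.
With the tool pointing down it reaches from about 0.425 to 0.95 m from the base axis. Payload 3.5 kg.
Tool frame: the origin (TCP) lies midway between the tips of the shut fingers; the grasp point (between the pads) lies ctrl.grasp_offset behind it (ctrl.grasp_offset is the distance from the TCP to the grasp point, in m); x points along the fingers, y is the direction in which the jaws open and shut, and the axes are right-handed (so a half turn about x gives the same grasp; the last joint's range is limited). The gripper opens to 85 mm and grips with 20 to 120 N. Pads are 22 mm wide; open, the fingers measure 114 mm over their backs; the gripper's body (76 mm by 85 mm) begins 54 mm behind the grasp point. The pads swing forward as they close: fully open they stand 13 mm farther back than shut.
Start: joints at [-1.298, 0.286, 1.577, -0, 1.279, -0.15], TCP at [0.277, -0.616, 0.231] pointing down, gripper open.
Joint ranges: [-2.77, 2.77], [-0.9, 2.22], [0.21, 2.48], [-1.53, 4.67], [0.24, 2.81], [-2.84, 2.84]. Speed limits (rad/s): [2.79, 2.79, 3.14, 3.14, 3.14, 3.14].

### API

Orientations are given as a unit quaternion [x, y, z, w].
In Python, from plant import readout, read_camera, sign_off, ctrl gives the robot as it stands.
- The arm moves only by the tool drive_tool, never from a script. Its argument "steps" is a list of rows, each a list of 5 numbers: the shift along the tool's x, y, z in cm, then the turn about the tool's x in degrees, then the opening, from 0 (shut) to 1 (fully open). A call has 1 to 10 rows; each row shifts and turns the commanded pose from where the row before left it, along the tool's axes as they then stand; what a row does not reach is not made up. A row lasts 1/10 s, in which the tool goes at most 50 mm and 8.59 degrees, less where a joint would pass 70% of its speed; a pose out of reach is approached as far as the arm can. A call is refused whole if a number of a shift passes 5 or a number of a turn 8.59, either way. A call with a gripper value outside its range is refused whole. The fingers move at their own pace and stop on an object; "force" is the grip in N (left out, the last holds). Time passes only in rows, so rows that do not move let the fingers close. It gives the time, the measured TCP pose, the force and the opening at its end, in the units of the state.
- readout.get_state(): the state, without advancing time (a new reading comes with each control period).
- read_camera(name): name is "scene" or "top" or "wrist"; returns a dict with "frame" (384x512x3 uint8, red, green, blue), "vertical_fov" (degrees; the focal length in pixels is half the picture's height over the tangent of half this angle, whatever the lens; pixels are square), "cx", "cy" (the principal point, pixels), "k1" (the pictures are not rectified: a ray, as slopes to the right and down, at radius r is drawn at 1 + k1 r^2 times it, then the intrinsics apply), "eye" and "orientation" of the camera in the world. Camera axes: x right, y up, looking along -z (the intrinsics and any distortion apply to the point x, -y, -z); pixel columns grow to the right and rows downward; lengths in m; the calibration is good to about 2 mm. A picture is of the moment at which its call begins. There is no depth.
- sign_off(): hands the job in, once; it reports no verdict.
The state is a dict: "time": time; "qpos": joint angles; "dq": joint speeds; "joint_efforts": joint torques, N m; "eef_pos": TCP position; "tcp_rot": TCP orientation; "contact_force": force on the tool from outside, world axes, zero at the start; "wrist_torque": the same for the moment, N m; "opening": opening from 0.0 (shut) to 1.0 (fully open).
Only numpy, scipy, OpenCV 4.12 (cv2) and the standard library are available. Lean on these libraries where they do the work, as an engineer would, in place of code of your own. Each camera call takes 0.05 s, during which the arm holds its last target. There are 200 camera calls.

## Working session

There is one attempt and no reset: what is moved stays moved. The work goes in short steps, Python scripts to look and compute and a tool call to move; the robot and the scene stay as the last step left them, time stands still between calls to the robot, and variables do not carry over. Pictures are saved under pics/ and viewed, about 8 in all and at most 12, crops included, and the job is handed in when it is done.

Besides the shell and the picture viewer there is one more tool, called as name(argument=value, ...) on one line, values as JSON. drive_tool: Moves the arm, as the interface text tells. Its arguments: {"type":"object","properties":{"steps":{"type":"array","items":{"type":"array","items":{"type":"number"}}},"force":{"type":"number"}},"required":["steps"]}

```bash
mkdir -p pics; ls; cat > h.py <<'E'
import numpy as np, cv2
from scipy.spatial.transform import Rotation as R
from plant import readout, read_camera, sign_off, ctrl
def snap(n,f):
    c=read_camera(n); cv2.imwrite('pics/'+f,c['frame'][:,:,::-1]); np.save('pics/'+f+'.npy',c,allow_pickle=True); return c
def load(f): return np.load('pics/'+f+'.npy',allow_pickle=True).item()
def K(c):
    f=c['frame'].shape[0]/2/np.tan(np.radians(c['vertical_fov'])/2)
    return np.array([[f,0,c['cx']],[0,f,c['cy']],[0,0,1.]])
def ray(c,u,v):
    p=cv2.undistortPoints(np.array([[[u,v]]],float),K(c),np.array([c['k1'],0,0,0.]))[0,0]
    d=R.from_quat(c['orientation']).apply([p[0],-p[1],-1]); return np.array(c['eye']),d
def onz(c,u,v,z):
    o,d=ray(c,u,v); return o+d*(z-o[2])/d[2]
def proj(c,P):
    q=R.from_quat(c['orientation']).inv().apply(np.atleast_2d(P)-np.array(c['eye']))*[1,-1,-1]
    return cv2.projectPoints(q,np.zeros(3),np.zeros(3),K(c),np.array([c['k1'],0,0,0.]))[0][:,0]
E
python3 - <<'E'
from h import *
s=readout.get_state(); print(s, ctrl.grasp_offset)
for n in('scene','top'):
    c=snap(n,n+'0.png'); print(n,c['eye'],c['orientation'],c['vertical_fov'],c['k1'],R.from_quat(c['orientation']).as_matrix().round(2).tolist())
E
```

```text
pics
{'time': 0.0, 'qpos': array([-1.29798487e+00,  2.87198259e-01,  1.57815839e+00,  1.03802383e-05,
        1.27860808e+00, -1.50003745e-01]), 'dq': array([ 2.16327700e-04, -1.28464183e-05, -5.49650932e-04,  2.73138947e-04,
       -1.14561957e-03,  1.60597323e-03]), 'joint_efforts': array([-3.81476757e-04, -4.05976474e+01, -2.92628431e+01, -1.24636458e-04,
        5.80504508e-03, -6.96745062e-06]), 'eef_pos': array([ 0.27682193, -0.61491169,  0.22993553]), 'tcp_rot': array([-0.6913159 , -0.14921287,  0.69141182, -0.14753829]), 'contact_force': array([0.26716695, 0.50323064, 0.58119949]), 'wrist_torque': array([-0.0265738 , -0.01999863, -0.0054067 ]), 'opening': 1.0024899266502252} 0.0187
scene [ 1.56205059 -0.27365993  0.88049431] [0.37033305 0.28085323 0.53831471 0.70298803] 43.07821434596182 0.004431605163655781 [[0.26, -0.55, 0.79], [0.96, 0.15, -0.22], [0.0, 0.82, 0.57]]
top [0.48568734 0.00939421 1.32403688] [ 0.03363541 -0.02763544 -0.70158868  0.71125119] 50.7487303841107 -0.008603650557607376 [[0.01, 1.0, -0.09], [-1.0, 0.01, -0.01], [-0.01, 0.09, 1.0]]
```

View pics/scene0.png

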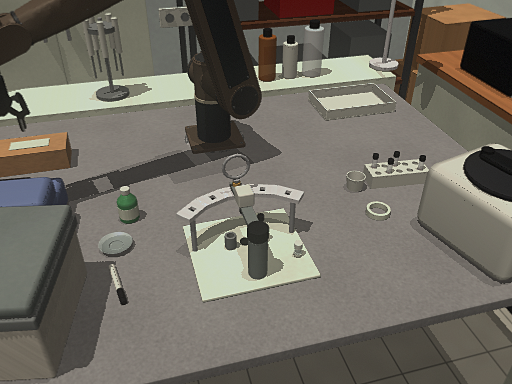

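View pics/top0.png

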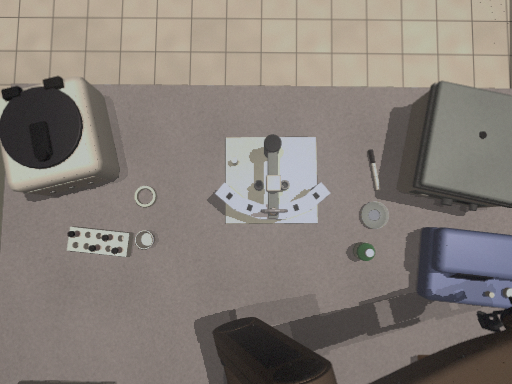

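The top view shows the reader around (272,180): ring near (273,211), cups near (259,185) and (285,185). I need an enlargement to tell which cup holds the capped tube.

```bash
python3 - <<'E'
from h import *
a=load('top0.png')['frame'][125:235,205:340]; b=load('scene0.png')['frame'][145:300,170:325]
a=cv2.resize(a,(490,400),interpolation=cv2.INTER_CUBIC);b=cv2.resize(b,(310*1,310),interpolation=cv2.INTER_CUBIC)
b=cv2.copyMakeBorder(b,0,90,0,0,cv2.BORDER_CONSTANT)
cv2.imwrite('pics/crop1.png',np.hstack([a,b])[:,:,::-1])
E
```

```text
(no output)
```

View pics/crop1.png

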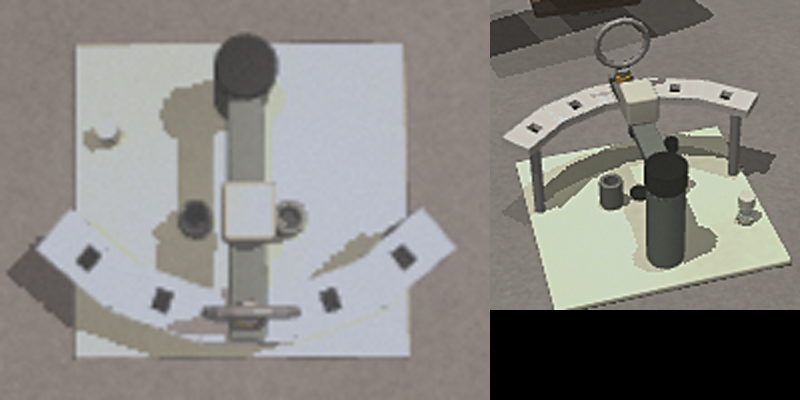

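```bash
cat >> h.py <<'E'
def fit(A,B): # 2D rigid A->B
    a,b=A.mean(0),B.mean(0); H=(A-a).T@(B-b); th=np.arctan2(H[0,1]-H[1,0],H[0,0]+H[1,1])
    M=np.array([[np.cos(th),-np.sin(th)],[np.sin(th),np.cos(th)]]); return th,b-M@a,M
E
python3 - <<'E'
from h import *
c=load('top0.png'); g=cv2.cvtColor(c['frame'],cv2.COLOR_RGB2GRAY)
Q=np.array([-.7,-.35,.35,.7]); A=-.2*np.c_[np.cos(Q),np.sin(Q)]
px=[]
for (x,y) in [(89,258),(162,300),(331,300),(403,257)]:
    x,y=205+x/3.63-.5,125+y/3.63-.5
    x0,y0=int(round(x)),int(round(y)); w=g[y0-5:y0+6,x0-5:x0+6].astype(float); m=np.clip(150-w,0,None)
    yy,xx=np.mgrid[-5:6,-5:6]; m[(xx**2+yy**2)>22]=0
    px.append((x0+(m*xx).sum()/m.sum(),y0+(m*yy).sum()/m.sum()))
print(np.round(px,2))
B=np.array([onz(c,*p,.125)[:2] for p in px]); th,t,M=fit(A,B)
print('yaw',th,'pivot',t,'res mm',((A@M.T+t-B)*1e3).round(1).tolist())
s=load('scene0.png')
for n,q in(('left',-.35),('right',.35)):
    P=M@(-.12*np.array([np.cos(q),np.sin(q)]))+t
    print(n,P,'cap99 top',(proj(c,[*P,.099])-[205,125])*3.63,'cup50',(proj(c,[*P,.05])-[205,125])*3.63,'scene cap',(proj(s,[*P,.095])-[170,145])*2+[490,0],'cup',(proj(s,[*P,.05])-[170,145])*2+[490,0])
P=M@[-.2,0]+t; print('ring',P,(proj(c,[*P,.235])-[205,125])*3.63,(proj(s,[*P,.201])-[170,145])*2+[490,0])
E
```

```text
[[228.95 195.64]
 [249.21 207.18]
 [295.57 207.13]
 [315.68 195.3 ]]
yaw 0.016904205918328218 pivot [ 0.723218   -0.03656227] res mm [[0.2, 0.2], [-0.3, -0.0], [0.0, 0.0], [0.0, -0.2]]
left [0.60981384 0.00267415] cap99 top [[193.51970642 210.07204862]] cup50 [[193.13845353 215.73946193]] scene cap [[669.23639192 141.3647932 ]] cup [[668.89980854 168.07280532]]
right [ 0.61120492 -0.07960956] cap99 top [[291.80374179 209.71310817]] cup50 [[287.67245846 215.3966606 ]] scene cap [[607.5414054  152.36273551]] cup [[608.44137329 179.25158138]]
ring [ 0.52324657 -0.03994295] [[250.84612551 308.67491713]] [[620.29945622  42.26746984]]
```

The capped tube is in the robot's left cup (+y), which matches the predicted projections in both views. The target is therefore q = -0.35. The tool stays vertical, so I plan to straddle the ring top front and back, then close the fingers under its top bar. First I need to check the gripper geometry.

```bash
python3 - <<'E'
from h import *
s=readout.get_state(); M=R.from_quat(s['tcp_rot']).as_matrix(); print(M.round(3)); 
d=np.array([.5232,-.0399,.33])-s['eef_pos']; print(M.T@d*100, np.degrees(np.arctan2(M[1,1],M[0,1])))
c=snap('wrist','w0.png'); print(c['eye']-s['eef_pos'])
E
```

```text
[[-0.001  0.41  -0.912]
 [ 0.002 -0.912 -0.41 ]
 [-1.    -0.002 -0.   ]]
[ -9.88964335 -42.35340817 -46.06746369] -65.77337943282807
[0.07297205 0.03252697 0.14177436]
```

View pics/w0.png

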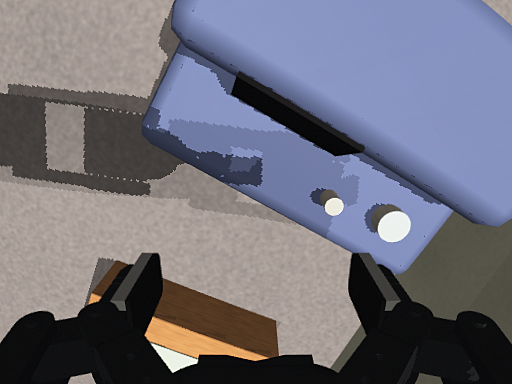

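drive_tool(steps=[[-2,0,0,-8.34,1],[-2,0,0,-8.34,1],[-2,0,0,-8.34,1],[-2,0,0,-8.34,1],[-2,0,0,-8.34,1],[0,0,0,-8.34,1],[0,0,0,-8.34,1],[0,0,0,-8.34,1]])

```text
time: 0.95
eef_pos: [0.2769, -0.6154, 0.331]
tcp_rot: [0.494, 0.506, -0.494, 0.505]
contact_force: [0.6, 0.4, -0.1]
opening: 0.996
```

```bash
cat > st.py <<'E'
from h import *
import sys
s=readout.get_state(); M=R.from_quat(s['tcp_rot']).as_matrix(); print(s['time'],s['eef_pos'].round(4),'yaw',np.degrees(np.arctan2(M[1,1],M[0,1])).round(2),'F',s['contact_force'].round(2),s['opening'].round(3), s['qpos'].round(2))
if len(sys.argv)>3: print('tool cm',(M.T@(np.array([float(a) for a in sys.argv[1:4]])-s['eef_pos'])*100).round(2))
E
python3 st.py .5232 -.0399 .33
```

```text
Traceback (most recent call last):
  File "st.py", line 3, in <module>
    s=readout.get_state(); M=R.from_quat(s['tcp_rot']).as_matrix(); print(s['time'],s['eef_pos'].round(4),'yaw',np.degrees(np.arctan2(M[1,1],M[0,1])).round(2),'F',s['contact_force'].round(2),s['opening'].round(3), s['qpos'].round(2))
                                                                                                                                                                                               ^^^^^^^^^^^^^^^^^^
AttributeError: 'float' object has no attribute 'round'
```

drive_tool(steps=[[0,1.9,-4.4,0,1],[0,1.9,-4.4,0,1],[0,1.9,-4.4,0,1],[0,1.9,-4.4,0,1],[0,1.9,-4.4,0,1],[0,1.9,-4.4,0,1],[0,1.9,-4.4,0,1],[0,1.9,-4.4,0,1],[0,1.9,-4.4,0,0.5],[0,1.9,-4.4,0,0]])

```text
time: 1.95
eef_pos: [0.4599, -0.1705, 0.3312]
tcp_rot: [0.496, 0.504, -0.496, 0.504]
contact_force: [0.9, -0.5, 0.2]
opening: 0.691
```

```bash
sed -i "s/s\['opening'\].round(3)/s['opening']/" st.py; python3 st.py .5232 -.0399 .30
```

```text
1.95 [ 0.4599 -0.1705  0.3312] yaw 0.93 F [ 0.95 -0.52  0.24] 0.6908681804311781 [-0.56 -0.19  1.89  0.    1.44 -0.58]
tool cm [  3.12   6.54 -12.95]
```

drive_tool(steps=[[0,2,-4,0,0],[0,2,-4,0,0],[0,2,-4,0,0],[0,0,-0.8,0,0],[0,0,0,0,0],[0,0,0,0,0]])

```text
time: 2.55
eef_pos: [0.5172, -0.0441, 0.3311]
tcp_rot: [0.496, 0.504, -0.496, 0.504]
contact_force: [-0.0, 0.7, -1.2]
opening: -0.001
```

```bash
python3 st.py .5232 -.0399 .30; python3 - <<'E'
from h import *
w=snap('wrist','w1.png')['frame']; s=snap('scene','scene1.png')['frame']
p=cv2.resize(s[90:270,150:330],(384,384),interpolation=cv2.INTER_CUBIC)
cv2.imwrite('pics/c2.png',cv2.resize(np.hstack([w,p]),(800,343))[:,:,::-1])
E
```

```text
2.55 [ 0.5172 -0.0441  0.3311] yaw 0.93 F [-0.02  0.74 -1.18] -0.0009416443277621538 [-0.28 -0.12  1.83 -0.    1.43 -0.3 ]
tool cm [ 3.11  0.61 -0.42]
```

View pics/c2.png

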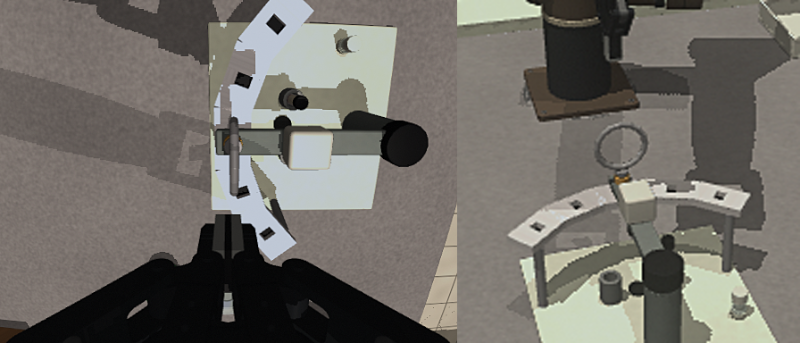

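```bash
python3 - <<'E'
from h import *
w=load('w1.png')['frame'][225:384,160:360]
w=np.clip(w.astype(float)*2.2+15,0,255).astype('uint8')
cv2.imwrite('pics/c3.png',cv2.resize(w,(750,596),interpolation=cv2.INTER_CUBIC)[:,:,::-1])
E
```

```text
(no output)
```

View pics/c3.png

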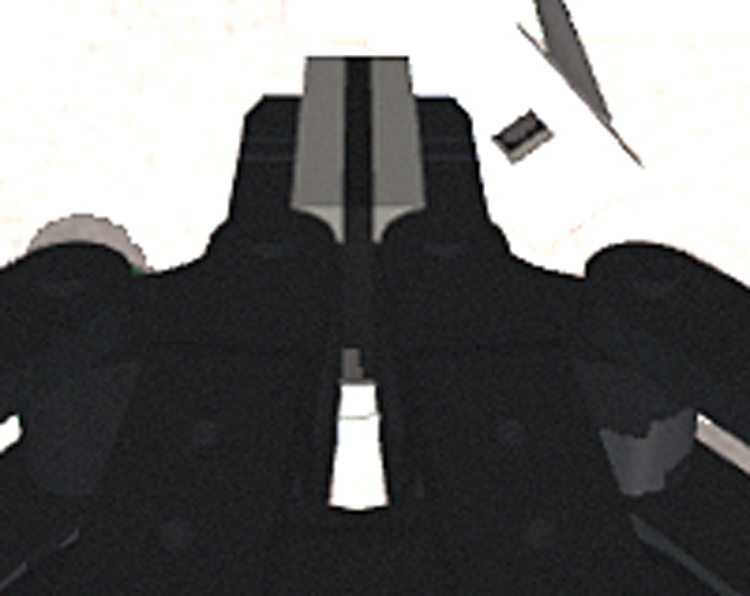

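```bash
python3 - <<'E'
from h import *
w=load('w1.png'); s=readout.get_state(); M=R.from_quat(s['tcp_rot']); p=s['eef_pos']
for zz in(-.011,0,.011):
  for h in(0,.0187,.0375,.045,.055,.065):
    q=proj(w,[p+M.apply([-h,-.01,zz]),p+M.apply([-h,.01,zz])]); q=(q-[160,225])*3.75
    print(zz,h,q.round(0).tolist(),'px/mm',round((q[1,0]-q[0,0])/20,2))
E
```

```text
-0.011 0 [[278.0, 48.0], [436.0, 48.0]] px/mm 7.9
-0.011 0.0187 [[268.0, 122.0], [446.0, 122.0]] px/mm 8.9
-0.011 0.0375 [[255.0, 217.0], [459.0, 217.0]] px/mm 10.18
-0.011 0.045 [[249.0, 263.0], [465.0, 263.0]] px/mm 10.8
-0.011 0.055 [[240.0, 334.0], [475.0, 334.0]] px/mm 11.74
-0.011 0.065 [[229.0, 417.0], [486.0, 417.0]] px/mm 12.85
0 0 [[280.0, 124.0], [434.0, 124.0]] px/mm 7.72
0 0.0187 [[271.0, 205.0], [444.0, 206.0]] px/mm 8.66
0 0.0375 [[259.0, 309.0], [456.0, 309.0]] px/mm 9.86
0 0.045 [[253.0, 359.0], [461.0, 359.0]] px/mm 10.43
0 0.055 [[244.0, 434.0], [470.0, 434.0]] px/mm 11.29
0 0.065 [[234.0, 522.0], [480.0, 523.0]] px/mm 12.3
0.011 0 [[282.0, 197.0], [432.0, 197.0]] px/mm 7.54
0.011 0.0187 [[273.0, 284.0], [441.0, 285.0]] px/mm 8.42
0.011 0.0375 [[262.0, 395.0], [452.0, 395.0]] px/mm 9.54
0.011 0.045 [[256.0, 447.0], [458.0, 447.0]] px/mm 10.07
0.011 0.055 [[248.0, 526.0], [466.0, 527.0]] px/mm 10.86
0.011 0.065 [[239.0, 618.0], [475.0, 618.0]] px/mm 11.78
```

The closed fingers leave only a gap of about 4 mm above the pads, so the 8 mm ring bar can't sit on a ledge there. A tilted tool would hook properly. I'll check in free space whether the tool tilts forward when driven at the arm's reach limit.

drive_tool(steps=[[-1,4.8,0,0,0],[-1,4.8,0,0,0],[-1,4.8,0,0,0],[-1,4.8,0,0,0],[-1,4.8,0,0,0],[-1,4.8,0,0,0],[-1,4.8,0,0,0],[-1,4.8,0,0,0]])

```text
time: 3.45
eef_pos: [0.8897, -0.0404, 0.4091]
tcp_rot: [0.496, 0.503, -0.497, 0.504]
contact_force: [1.2, -0.1, 0.5]
opening: 0.0
```

```bash
sed -i "s/print(s\['time'\]/print('xaxis',M[:,0].round(3),s['time']/" st.py; python3 st.py .5232 -.0399 .33
```

```text
xaxis [ 0. -0. -1.] 3.45 [ 0.8897 -0.0404  0.4091] yaw 0.8 F [ 1.2  -0.06  0.48] 0.00023454848994563545 [-0.16  0.82  0.51 -0.    1.81 -0.17]
tool cm [  7.9  -36.65  -0.56]
```

Not at the limit yet, so I'll push further.

drive_tool(steps=[[0,4.8,0,0,0],[0,4.8,0,0,0],[0,4.8,0,0,0],[0,4.8,0,0,0]])

```text
time: 3.85
eef_pos: [0.959, -0.0344, 0.3612]
tcp_rot: [0.512, 0.486, -0.481, 0.52]
contact_force: [-0.2, -0.1, 0.8]
opening: 0.002
```

```bash
python3 st.py .5232 -.0399 .33
```

```text
xaxis [ 0.066 -0.002 -0.998] 3.85 [ 0.959  -0.0344  0.3612] yaw 0.78 F [-0.18 -0.12  0.76] 0.00247390602252872 [-0.14  1.05  0.21  0.01  1.81 -0.15]
tool cm [  0.25 -43.69  -0.05]
```

The tool does tilt forward at the limit. I'll continue.

drive_tool(steps=[[-2,4.5,0,0,0],[-2,4.5,0,0,0],[-2,4.5,0,0,0],[-2,4.5,0,0,0]])

```text
time: 4.25
eef_pos: [0.9721, -0.0241, 0.4053]
tcp_rot: [0.538, 0.454, -0.45, 0.55]
contact_force: [-0.3, -0.3, -0.9]
opening: -0.006
```

```bash
python3 st.py .5232 -.0399 .33
```

```text
xaxis [ 0.183 -0.006 -0.983] 4.25 [ 0.9721 -0.0241  0.4053] yaw 0.97 F [-0.33 -0.29 -0.92] -0.005523522226925588 [-0.13  1.01  0.21  0.02  1.73 -0.14]
tool cm [ -0.81 -45.53   0.82]
```

drive_tool(steps=[[0,5,0,0,0],[0,5,0,0,0],[0,5,0,0,0],[0,5,0,0,0],[0,5,0,0,0],[0,5,0,0,0],[0,5,0,0,0],[0,5,0,0,0]])

```text
time: 5.05
eef_pos: [1.0402, -0.0116, 0.3834]
tcp_rot: [0.583, 0.391, -0.389, 0.597]
contact_force: [-0.4, 0.1, 0.3]
opening: -0.003
```

```bash
python3 st.py .5232 -.0399 .33
```

```text
xaxis [ 0.392 -0.009 -0.92 ] 5.05 [ 1.0402 -0.0116  0.3834] yaw 1.17 F [-0.42  0.06  0.27] -0.003091937779654698 [-0.12  1.05  0.21  0.04  1.48 -0.13]
tool cm [-15.35 -49.7    2.04]
```

drive_tool(steps=[[0,5,0.15,0,0],[0,5,0.15,0,0],[0,5,0.15,0,0],[0,5,0.15,0,0],[0,5,0.15,0,0],[0,5,0.15,0,0],[0,5,0.15,0,0],[0,5,0.15,0,0],[0,5,0.15,0,0],[0,5,0.15,0,0]])

```text
time: 6.05
eef_pos: [1.0772, -0.0127, 0.4669]
tcp_rot: [0.629, 0.306, -0.307, 0.646]
contact_force: [0.4, -0.5, 0.5]
opening: -0.003
```

```bash
python3 st.py .5232 -.0399 .33
```

```text
xaxis [ 0.624 -0.011 -0.781] 6.05 [ 1.0772 -0.0127  0.4669] yaw 1.57 F [ 0.45 -0.47  0.5 ] -0.0029036891655466854 [-0.12  1.    0.21  0.07  1.26 -0.14]
tool cm [-23.87 -51.87   1.88]
```

drive_tool(steps=[[2,4.5,0.15,0,0],[2,4.5,0.15,0,0],[2,4.5,0.15,0,0],[2,4.5,0.15,0,0],[2,4.5,0.15,0,0],[2,4.5,0.15,0,0],[2,4.5,0.15,0,0],[2,4.5,0.15,0,0],[2,4.5,0.15,0,0],[2,4.5,0.15,0,0]])

```text
time: 7.05
eef_pos: [1.1359, -0.0151, 0.4787]
tcp_rot: [0.661, 0.221, -0.225, 0.681]
contact_force: [-0.4, 0.6, -0.8]
opening: 0.0
```

```bash
python3 st.py .5232 -.0399 .33
```

```text
xaxis [ 0.801 -0.013 -0.598] 7.05 [ 1.1359 -0.0151  0.4787] yaw 2.34 F [-0.4   0.57 -0.82] 0.00011140117114960493 [-0.12  1.04  0.21  0.1   0.97 -0.15]
tool cm [-40.16 -48.63   1.81]
```

drive_tool(steps=[[2,4.5,0.15,0,0],[2,4.5,0.15,0,0],[2,4.5,0.15,0,0],[2,4.5,0.15,0,0],[2,4.5,0.15,0,0],[2,4.5,0.15,0,0],[2,4.5,0.15,0,0],[2,4.5,0.15,0,0],[2,4.5,0.15,0,0],[2,4.5,0.15,0,0]])

```text
time: 8.05
eef_pos: [1.1378, -0.0158, 0.5861]
tcp_rot: [0.681, 0.143, -0.149, 0.702]
contact_force: [0.5, 0.5, 0.1]
opening: 0.005
```

```bash
python3 st.py .5232 -.0399 .33
```

```text
xaxis [ 0.915 -0.014 -0.403] 8.05 [ 1.1378 -0.0158  0.5861] yaw 3.91 F [0.47 0.47 0.13] 0.005175131323795212 [-0.12  0.97  0.21  0.14  0.81 -0.17]
tool cm [-45.89 -48.28   1.72]
```

Tilt is now 66°. Before going back I'll fit the arm's planar kinematics, to check which pitch it can hold at the ring.

```bash
cat > kin.py <<'E'
from h import *
from scipy.optimize import least_squares
D=[([-1.298,.2872,1.5782,1.2786],[.2768,-.6149,.2299]),([-.56,-.19,1.89,1.44],[.4599,-.1705,.3312]),([-.28,-.12,1.83,1.43],[.5172,-.0441,.3311]),
([-.16,.82,.51,1.81],[.8897,-.0404,.4091]),([-.14,1.05,.21,1.81],[.959,-.0344,.3612]),([-.12,1.05,.21,1.48],[1.0402,-.0116,.3834]),([-.12,1.,.21,1.26],[1.0772,-.0127,.4669]),([-.12,1.04,.21,.97],[1.1359,-.0151,.4787]),([-.12,.97,.21,.81],[1.1378,-.0158,.5861])]
def fk(p,j2,j3,j5):
    L1,L2,L3,z0,off,o2=p; a=j2;b=j2+j3;c=b+j5
    return np.array([off+L1*np.sin(a)+L2*np.sin(b)+o2*np.cos(b)+L3*np.sin(c), z0+L1*np.cos(a)+L2*np.cos(b)-o2*np.sin(b)+L3*np.cos(c)])
def res(p): return np.concatenate([fk(p,*q[1:])-[x[0]*np.cos(q[0])+x[1]*np.sin(q[0]),x[2]] for q,x in D])
sol=least_squares(res,[.42,.39,.27,.16,0,0]); P=sol.x
if __name__=='__main__':
    print(P.round(3),(res(P)*1e3).round(0))
    r=.52
    for pit in np.arange(60,181,15):
        c=np.pi-np.radians(180-pit)   # angle of tool from up
        out=[]
        for z in(.2,.25,.33):
            best=None
            for g in([0,1.8,1.],[-.3,2.3,.5]):
                f=lambda q:np.r_[fk(P,q[0],q[1],q[2])-[r,z],q.sum()-c]
                try:s=least_squares(f,g,bounds=([-.9,.21,.24],[2.22,2.48,2.81]))
                except Exception as e: continue
                if best is None or s.cost<best.cost: best=s
            out.append((z,best.x.round(2).tolist(),round(np.sqrt(2*best.cost),3)))
        print(pit,out)
E
python3 kin.py
```

```text
[ 0.446  0.572  0.252  0.235 -0.001  0.016] [ 0. -0. -0.  1.  0. -0. -0. -1. -1.  4. -1.  1.  0. -1.  2. -5. -0.  1.]
60 [(0.2, [-0.9, 2.13, 0.24], np.float64(0.669)), (0.25, [-0.9, 2.11, 0.24], np.float64(0.631)), (0.33, [-0.9, 2.07, 0.24], np.float64(0.57))]
75 [(0.2, [-0.9, 2.29, 0.24], np.float64(0.504)), (0.25, [-0.9, 2.26, 0.24], np.float64(0.465)), (0.33, [-0.9, 2.23, 0.24], np.float64(0.404))]
90 [(0.2, [-0.9, 2.44, 0.24], np.float64(0.339)), (0.25, [-0.9, 2.42, 0.24], np.float64(0.301)), (0.33, [-0.9, 2.38, 0.24], np.float64(0.24))]
105 [(0.2, [-0.8, 2.48, 0.24], np.float64(0.205)), (0.25, [-0.81, 2.48, 0.24], np.float64(0.161)), (0.33, [-0.85, 2.48, 0.24], np.float64(0.096))]
120 [(0.2, [-0.59, 2.48, 0.24], np.float64(0.087)), (0.25, [-0.61, 2.48, 0.24], np.float64(0.045)), (0.33, [-0.59, 2.4, 0.29], np.float64(0.0))]
135 [(0.2, [-0.36, 2.41, 0.31], np.float64(0.0)), (0.25, [-0.43, 2.36, 0.43], np.float64(0.0)), (0.33, [-0.51, 2.26, 0.61], np.float64(0.0))]
150 [(0.2, [-0.27, 2.26, 0.63], np.float64(0.0)), (0.25, [-0.33, 2.21, 0.74], np.float64(0.0)), (0.33, [-0.38, 2.1, 0.9], np.float64(0.0))]
165 [(0.2, [-0.15, 2.11, 0.92], np.float64(0.0)), (0.25, [-0.2, 2.06, 1.02], np.float64(0.0)), (0.33, [-0.24, 1.95, 1.17], np.float64(0.0))]
180 [(0.2, [-0.01, 1.96, 1.19], np.float64(0.0)), (0.25, [-0.05, 1.91, 1.28], np.float64(0.0)), (0.33, [-0.09, 1.81, 1.43], np.float64(0.0))]
```

At the ring the arm can hold a tilt of about 40–45° from vertical. That is enough to put the shut fingertips through the ring, so I'll head back.

drive_tool(steps=[[-3.8,-2.9,0.1,0,0],[-3.8,-2.9,0.1,0,0],[-3.8,-2.9,0.1,0,0],[-3.8,-2.9,0.1,0,0],[-3.8,-2.9,0.1,0,0],[-3.8,-2.9,0.1,0,0],[-3.8,-2.9,0.1,0,0],[-3.8,-2.9,0.1,0,0],[-3.8,-2.9,0.1,0,0],[-3.8,-2.9,0.1,0,0]])

```text
time: 9.05
eef_pos: [0.7164, -0.0289, 0.4884]
tcp_rot: [0.681, 0.143, -0.147, 0.703]
contact_force: [0.2, -0.2, 0.6]
opening: -0.001
```

```bash
python3 st.py .45 -.04 .40; python3 - <<'E'
from kin import *
for pit in(130,135,140,145):
  print(pit,[(r,z,(lambda s:(s.x.round(2).tolist(),round(float(np.sqrt(2*s.cost)),3)))(least_squares(lambda q:np.r_[fk(P,*q)-[r,z],q.sum()-np.radians(pit)],[-.4,2.3,.5],bounds=([-.9,.21,.24],[2.22,2.48,2.81])))) for r,z in((.52,.2),(.48,.24),(.45,.27),(.45,.4))])
E
```

```text
xaxis [ 0.915 -0.012 -0.402] 9.05 [ 0.7164 -0.0289  0.4884] yaw 4.15 F [ 0.24 -0.24  0.64] -0.0012791663816304484 [-0.26 -0.2   1.89  0.65  0.38 -0.75]
tool cm [-20.82 -18.84   0.81]
130 [(0.52, 0.2, ([-0.41, 2.45, 0.24], 0.013)), (0.48, 0.24, ([-0.57, 2.48, 0.36], 0.005)), (0.45, 0.27, ([-0.7, 2.48, 0.49], 0.013)), (0.45, 0.4, ([-0.78, 2.3, 0.74], 0.0))]
135 [(0.52, 0.2, ([-0.36, 2.41, 0.31], 0.0)), (0.48, 0.24, ([-0.55, 2.45, 0.46], 0.0)), (0.45, 0.27, ([-0.69, 2.46, 0.58], 0.0)), (0.45, 0.4, ([-0.73, 2.26, 0.83], 0.0))]
140 [(0.52, 0.2, ([-0.34, 2.36, 0.42], 0.0)), (0.48, 0.24, ([-0.51, 2.4, 0.56], 0.0)), (0.45, 0.27, ([-0.64, 2.41, 0.67], 0.0)), (0.45, 0.4, ([-0.68, 2.21, 0.92], 0.0))]
145 [(0.52, 0.2, ([-0.31, 2.31, 0.53], 0.0)), (0.48, 0.24, ([-0.47, 2.35, 0.66], 0.0)), (0.45, 0.27, ([-0.6, 2.36, 0.76], 0.0)), (0.45, 0.4, ([-0.64, 2.16, 1.01], 0.0))]
```

drive_tool(steps=[[-3.2,-2.7,0.2,0,0],[-3.2,-2.7,0.2,0,0],[-3.2,-2.7,0.2,0,0],[-3.2,-2.7,0.2,0,0],[-3.2,-2.7,0.2,0,0],[0,0,0,0,0]])

```text
time: 9.65
eef_pos: [0.514, -0.0406, 0.4276]
tcp_rot: [0.681, 0.143, -0.148, 0.703]
contact_force: [-0.2, -0.2, 0.1]
opening: 0.003
```

```bash
sed -i "s/print('xaxis'/print('yax',M[:,1].round(3),'xaxis'/" st.py; python3 st.py .45 -.04 .40
```

```text
yax [0.403 0.029 0.915] xaxis [ 0.915 -0.013 -0.403] 9.65 [ 0.514  -0.0406  0.4276] yaw 4.18 F [-0.21 -0.15  0.06] 0.0026261701779308833 [-0.49 -0.75  2.35  0.83  0.6  -0.97]
tool cm [-4.75 -5.1  -0.15]
```

drive_tool(steps=[[-0.2,-3,0,0,0],[0,-3,0,0,0],[0.3,-3,0,0,0],[0,0,0,0,0]])

```text
time: 10.05
eef_pos: [0.4953, -0.0462, 0.3573]
tcp_rot: [0.68, 0.148, -0.151, 0.702]
contact_force: [-0.4, 0.9, -0.1]
opening: -0.001
```

```bash
python3 st.py .47 -.04 .25
```

```text
yax [0.413 0.028 0.91 ] xaxis [ 0.911 -0.011 -0.413] 10.05 [ 0.4953 -0.0462  0.3573] yaw 3.91 F [-0.36  0.91 -0.1 ] -0.0010554453616152379 [-0.54 -0.78  2.48  0.98  0.59 -1.16]
tool cm [  2.13 -10.8   -0.95]
```

drive_tool(steps=[[0.3,-2.5,-0.2,0,0],[0.3,-2.5,-0.2,0,0],[0.3,-2.5,-0.2,0,0],[0,0,0,0,0]])

```text
time: 10.45
eef_pos: [0.5162, -0.0488, 0.3143]
tcp_rot: [0.679, 0.162, -0.16, 0.698]
contact_force: [-0.6, 0.2, 0.4]
opening: 0.001
```

```bash
python3 st.py .47 -.04 .25
```

```text
yax [0.443 0.027 0.896] xaxis [ 0.896 -0.004 -0.443] 10.45 [ 0.5162 -0.0488  0.3143] yaw 3.47 F [-0.6   0.2   0.39] 0.0014503864047086476 [-0.51 -0.65  2.48  1.09  0.51 -1.3 ]
tool cm [-1.3  -7.79 -1.09]
```

drive_tool(steps=[[-3,-3,-0.2,0,0],[-3,-3,-0.2,0,0],[-3,-3,-0.2,0,0],[-3,-3,-0.2,0,0]])

```text
time: 10.85
eef_pos: [0.4589, -0.0687, 0.3524]
tcp_rot: [0.673, 0.194, -0.182, 0.691]
contact_force: [0.7, -0.0, -0.9]
opening: 0.003
```

```bash
python3 st.py .47 -.04 .25
```

```text
yax [0.512 0.029 0.858] xaxis [ 0.859  0.011 -0.513] 10.85 [ 0.4589 -0.0687  0.3524] yaw 3.28 F [ 0.74 -0.01 -0.9 ] 0.003448547949728044 [-0.69 -0.86  2.48  0.86  0.82 -1.1 ]
tool cm [ 6.23 -8.14 -3.04]
```

drive_tool(steps=[[-1,-4,-0.5,0,0],[-1,-4,-0.5,0,0],[-1,-4,-0.5,0,0],[-1,-4,-0.5,0,0],[-1,-4,-0.5,0,0]])

```text
time: 11.35
eef_pos: [0.4276, -0.0969, 0.3311]
tcp_rot: [0.664, 0.242, -0.207, 0.676]
contact_force: [-0.4, -0.4, -0.7]
opening: 0.001
```

```bash
python3 st.py .47 -.04 .25
```

```text
yax [0.602 0.031 0.798] xaxis [ 0.797  0.042 -0.603] 11.35 [ 0.4276 -0.0969  0.3311] yaw 2.96 F [-0.4  -0.44 -0.69] 0.000851984512631266 [-0.85 -0.87  2.48  0.82  1.02 -1.16]
tool cm [ 8.5  -3.74 -5.46]
```

drive_tool(steps=[[0.5,-2.5,-2,0,0],[0.5,-2.5,-2,0,0],[0.5,-2.5,-2,0,0],[0,0,0,0,0]])

```text
time: 11.75
eef_pos: [0.4429, -0.0549, 0.3128]
tcp_rot: [0.66, 0.263, -0.218, 0.669]
contact_force: [0.1, -0.8, 0.9]
opening: -0.001
```

```bash
python3 st.py .47 -.04 .25
```

```text
yax [0.639 0.035 0.769] xaxis [ 0.767  0.056 -0.64 ] 11.75 [ 0.4429 -0.0549  0.3128] yaw 3.11 F [ 0.11 -0.76  0.93] -0.0006988290626192721 [-0.66 -0.84  2.48  0.72  0.9  -1.01]
tool cm [ 6.18 -3.05 -1.25]
```

drive_tool(steps=[[1.5,-1.5,-0.4,0,0],[1.5,-1.5,-0.4,0,0],[1.5,-1.5,-0.4,0,0],[0,0,0,0,0]])

```text
time: 12.15
eef_pos: [0.4728, -0.0494, 0.2677]
tcp_rot: [0.658, 0.271, -0.224, 0.666]
contact_force: [-0.7, -0.4, 0.3]
opening: -0.002
```

```bash
python3 st.py .48 -.04 .24
```

```text
yax [0.655 0.034 0.755] xaxis [ 0.752  0.059 -0.656] 12.15 [ 0.4728 -0.0494  0.2677] yaw 2.93 F [-0.75 -0.4   0.26] -0.002133389858996094 [-0.57 -0.68  2.48  0.74  0.74 -1.04]
tool cm [ 2.41 -1.59 -0.85]
```

drive_tool(steps=[[0.5,-0.9,-0.2,0,0],[0.5,-0.9,-0.2,0,0],[0,0,0,0,0]])

```text
time: 12.45
eef_pos: [0.4791, -0.0481, 0.2555]
tcp_rot: [0.657, 0.273, -0.226, 0.665]
contact_force: [-0.1, -0.4, -0.8]
opening: -0.003
```

```bash
python3 st.py .523 -.04 .201;  python3 - <<'E'
from h import *
w=snap('wrist','w2.png')['frame']; s=snap('scene','s2.png')['frame']
p=cv2.resize(s[100:260,160:320],(384,384),interpolation=cv2.INTER_CUBIC)
cv2.imwrite('pics/c4.png',cv2.resize(np.hstack([w,p]),(800,343))[:,:,::-1])
E
```

```text
yax [0.66  0.034 0.751] xaxis [ 0.749  0.059 -0.66 ] 12.45 [ 0.4791 -0.0481  0.2555] yaw 2.98 F [-0.14 -0.44 -0.8 ] -0.0026224822837792113 [-0.56 -0.64  2.48  0.76  0.7  -1.06]
tool cm [ 6.93 -1.17 -0.44]
```

View pics/c4.png

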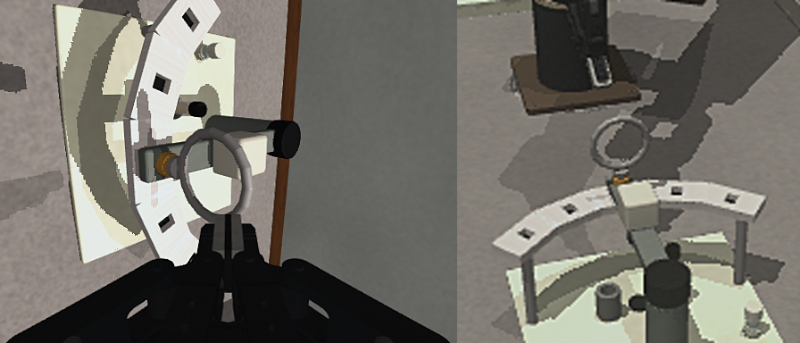

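drive_tool(steps=[[0.3,-0.8,-0.2,0,0],[0.3,-0.6,-0.2,0,0],[0,0,0,0,0]])

```text
time: 12.85
eef_pos: [0.4832, -0.0458, 0.2464]
tcp_rot: [0.656, 0.276, -0.227, 0.664]
contact_force: [-0.2, -0.2, 0.1]
opening: 0.001
```

```bash
python3 st.py .523 -.04 .201
```

```text
yax [0.664 0.035 0.747] xaxis [ 0.744  0.061 -0.665] 12.85 [ 0.4832 -0.0458  0.2464] yaw 3.02 F [-0.2  -0.23  0.15] 0.0014893099324261624 [-0.54 -0.61  2.48  0.77  0.68 -1.07]
tool cm [ 6.02 -0.72 -0.24]
```

drive_tool(steps=[[1.2,-0.4,-0.1,0,0],[1.2,-0.4,-0.1,0,0],[1.2,-0.3,0,0,0],[0,0,0,0,0]])

```text
time: 13.25
eef_pos: [0.5023, -0.0418, 0.2133]
tcp_rot: [0.656, 0.277, -0.228, 0.664]
contact_force: [0.3, 0.3, -1.0]
opening: 0.004
```

```bash
python3 st.py .523 -.04 .201
```

```text
yax [0.666 0.035 0.745] xaxis [ 0.743  0.062 -0.667] 13.25 [ 0.5023 -0.0418  0.2133] yaw 2.97 F [ 0.31  0.26 -0.96] 0.0036186707264484644 [-0.5  -0.49  2.48  0.85  0.57 -1.16]
tool cm [ 2.37  0.47 -0.01]
```

drive_tool(steps=[[1.0,0.3,0,0,0],[1.0,0.1,0,0,0],[0.9,0,0,0,0],[0,0,0,0,0]])

```text
time: 13.65
eef_pos: [0.5271, -0.0403, 0.1987]
tcp_rot: [0.656, 0.276, -0.227, 0.664]
contact_force: [-0.9, 0.1, -0.7]
opening: -0.001
```

```bash
python3 st.py .523 -.04 .201; python3 - <<'E'
from h import *
w=snap('wrist','w3.png')['frame']; s=snap('scene','s3.png')['frame']
p=cv2.resize(s[100:260,160:320],(384,384),interpolation=cv2.INTER_CUBIC)
cv2.imwrite('pics/c5.png',cv2.resize(np.hstack([w,p]),(800,343))[:,:,::-1])
E
```

```text
yax [0.664 0.035 0.747] xaxis [ 0.744  0.061 -0.665] 13.65 [ 0.5271 -0.0403  0.1987] yaw 3.02 F [-0.88  0.06 -0.68] -0.0009159121541496959 [-0.46 -0.38  2.44  0.93  0.5  -1.23]
tool cm [-0.45 -0.09 -0.06]
```

View pics/c5.png

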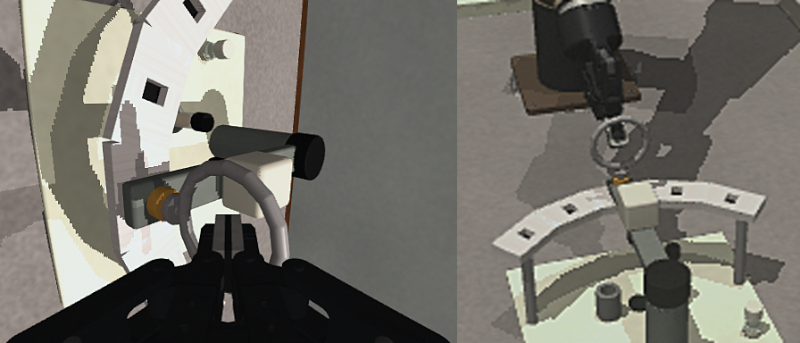

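The fingertips are through the ring's centre, at (228,225) in the wrist view. I'll go slightly deeper, then lift in small steps while watching the force.

drive_tool(steps=[[0.6,0,0,0,0],[-0.2,0.22,0,0,0],[-0.2,0.22,0,0,0],[0,0,0,0,0]])

```text
time: 14.15
eef_pos: [0.5313, -0.0402, 0.2012]
tcp_rot: [0.656, 0.275, -0.227, 0.665]
contact_force: [0.4, 0.1, -0.6]
opening: -0.001
```

drive_tool(steps=[[-0.2,0.22,0,0,0],[0,0,0,0,0]])

```text
time: 14.35
eef_pos: [0.5305, -0.0399, 0.2027]
tcp_rot: [0.656, 0.277, -0.227, 0.664]
contact_force: [-0.1, -0.8, -5.1]
opening: 0.003
```

drive_tool(steps=[[-0.2,0.22,0,0,0],[0,0,0,0,0]])

```text
time: 14.55
eef_pos: [0.5306, -0.0398, 0.2057]
tcp_rot: [0.656, 0.277, -0.227, 0.664]
contact_force: [-1.9, 0.6, -4.3]
opening: -0.001
```

Contact at z ≈ 0.202, with about 4–5 N downward (the spring). I'll lift about 11 mm more.

drive_tool(steps=[[-0.2,0.22,0,0,0],[-0.2,0.22,0,0,0],[-0.2,0.22,0,0,0],[-0.13,0.15,0,0,0],[0,0,0,0,0]])

```text
time: 15.05
eef_pos: [0.5308, -0.0402, 0.2173]
tcp_rot: [0.656, 0.276, -0.227, 0.665]
contact_force: [-4.9, 0.7, -5.6]
opening: 0.0
```

```bash
python3 st.py .523 -.04 .201; python3 - <<'E'
from h import *
s=readout.get_state(); M=R.from_quat(s['tcp_rot']).as_matrix()
t=np.array([.7232,-.0366]); yaw=.0169
for q in(-.1,-.2,-.3,-.35,-.38):
    a=yaw+q; P=t-.2*np.array([np.cos(a),np.sin(a)]); P0=t-.2*np.array([np.cos(yaw),np.sin(yaw)]); d=np.r_[P-P0,0]; print(q,P,(M.T@d*100).round(2))
w=snap('scene','s4.png')
p=cv2.resize(w['frame'][90:210,190:290],(500,600),interpolation=cv2.INTER_CUBIC); cv2.imwrite('pics/c6.png',p[:,:,::-1])
E
```

```text
yax [0.664 0.036 0.747] xaxis [ 0.744  0.06  -0.665] 15.05 [ 0.5308 -0.0402  0.2173] yaw 3.09 F [-4.93  0.68 -5.61] 0.0002545871249614165 [-0.45 -0.4   2.42  0.86  0.52 -1.15]
tool cm [ 0.5  -1.74 -0.05]
-0.1 [ 0.52389016 -0.01999912] [ 0.17  0.12 -1.99]
-0.2 [ 5.26543205e-01 -1.84275250e-04] [ 0.49  0.36 -3.95]
-0.3 [0.53116118 0.01926672] [ 0.95  0.74 -5.86]
-0.35 [0.53419335 0.02879484] [ 1.23  0.97 -6.78]
-0.38 [0.53623994 0.03443476] [ 1.42  1.13 -7.33]
```

View pics/c6.png

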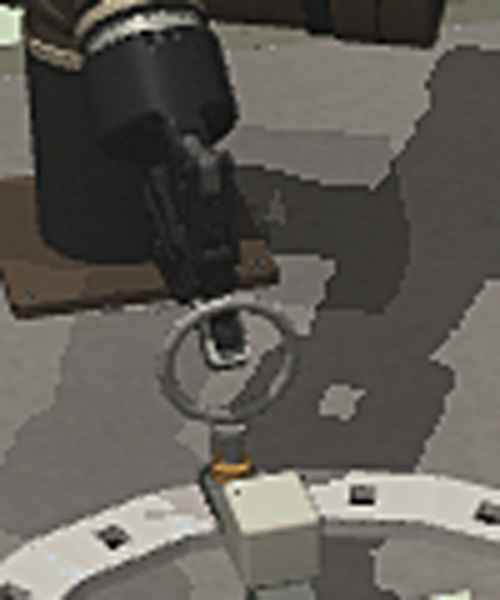

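The ring has risen and the stem is exposed, so the pin is out by about 15 mm. Now I'll swing left (+y) along the arc.

drive_tool(steps=[[0.02,0.01,-0.85,0,0],[0.05,0.04,-0.85,0,0],[0.09,0.07,-0.85,0,0],[0.13,0.1,-0.85,0,0],[0.16,0.13,-0.85,0,0],[0.2,0.16,-0.85,0,0],[0.25,0.2,-0.85,0,0],[0.3,0.24,-0.85,0,0],[0,0,0,0,0]])

```text
time: 16.0
eef_pos: [0.5397, 0.0315, 0.2146]
tcp_rot: [0.656, 0.281, -0.227, 0.663]
contact_force: [-10.2, 3.1, -6.4]
opening: -0.001
```

```bash
python3 st.py .5418 .0286 .2173; python3 - <<'E'
from h import *
w=snap('wrist','w5.png')['frame']; c=snap('top','t5.png')['frame']
p=cv2.resize(c[125:235,205:315],(384,384),interpolation=cv2.INTER_CUBIC)
cv2.imwrite('pics/c7.png',cv2.resize(np.hstack([w,p]),(800,343))[:,:,::-1])
E
```

```text
yax [0.669 0.036 0.742] xaxis [ 0.739  0.067 -0.67 ] 16.0 [0.5397 0.0315 0.2146] yaw 3.08 F [-10.16   3.1   -6.44] -0.0008533623383805399 [-0.25 -0.38  2.41  0.7   0.39 -0.86]
tool cm [-0.04  0.33  0.3 ]
```

View pics/c7.png

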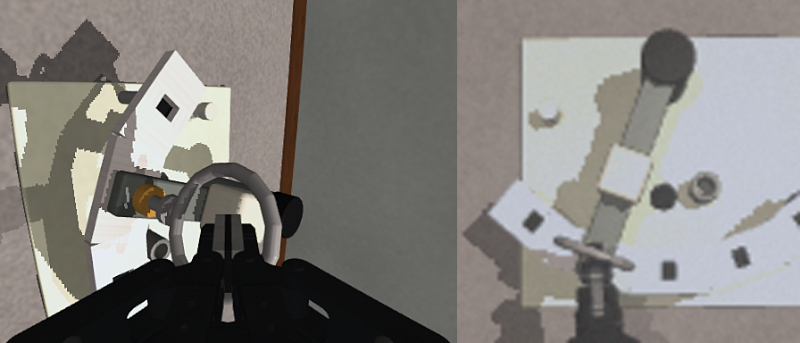

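```bash
cat > ang.py <<'E'
from h import *
import sys
t=np.array([.7232,-.0366]); yaw=.0169
def ang(f,u,v,show=1):
    c=load(f); im=c['frame'].astype(int)
    # head: bright warm-white; local centroid
    x0,y0=int(u)-9,int(v)-9; w=im[y0:y0+19,x0:x0+19]
    m=((w.min(2)>200)).astype('uint8'); n,l,st,ce=cv2.connectedComponentsWithStats(m)
    k=1+np.argmax(st[1:,4]); p=ce[k]+[x0,y0]; P=onz(c,*p,.183)[:2]-t
    print(f,p.round(1),st[k],'r',np.hypot(*P).round(4),'q',np.arctan2(-P[1],-P[0])-yaw)
ang('top0.png',273,183); 
ang(sys.argv[1],float(sys.argv[2]),float(sys.argv[3]))
E
python3 ang.py t5.png 259.5 180.2
```

```text
Traceback (most recent call last):
  File "ang.py", line 11, in <module>
    ang('top0.png',273,183);
    ~~~^^^^^^^^^^^^^^^^^^^^
  File "ang.py", line 9, in ang
    k=1+np.argmax(st[1:,4]); p=ce[k]+[x0,y0]; P=onz(c,*p,.183)[:2]-t
        ~~~~~~~~~^^^^^^^^^^
ValueError: attempt to get argmax of an empty sequence
```

```bash
python3 - <<'E'
from h import *
a=load('top0.png')['frame']; print(a[183,262:288].tolist()); b=load('t5.png')['frame'];print(b[180,248:274].tolist())
E
```

```text
[[99, 99, 92], [134, 132, 129], [186, 189, 199], [178, 180, 189], [125, 120, 113], [188, 179, 168], [187, 192, 195], [188, 191, 195], [188, 192, 196], [187, 190, 195], [188, 192, 199], [188, 191, 200], [187, 193, 200], [186, 191, 200], [185, 190, 200], [183, 189, 199], [187, 192, 203], [187, 189, 196], [179, 172, 159], [140, 135, 132], [78, 79, 79], [88, 86, 85], [96, 94, 94], [86, 85, 84], [76, 75, 76], [109, 105, 102]]
[[150, 145, 132], [151, 147, 132], [149, 145, 131], [155, 151, 139], [193, 195, 186], [192, 198, 199], [191, 196, 198], [193, 197, 201], [193, 199, 204], [194, 198, 204], [194, 198, 206], [193, 198, 205], [192, 197, 204], [192, 197, 205], [195, 200, 210], [191, 197, 206], [193, 198, 205], [192, 195, 189], [171, 167, 153], [193, 196, 181], [193, 195, 182], [194, 198, 190], [192, 197, 210], [192, 197, 209], [193, 198, 210], [194, 197, 210]]
```

drive_tool(steps=[[0.1,-0.11,0,0,0],[0.1,-0.11,0,0,0],[0,0,0,0,0]])

```text
time: 16.4
eef_pos: [0.5395, 0.0308, 0.2115]
tcp_rot: [0.656, 0.28, -0.227, 0.663]
contact_force: [-10.3, 3.9, -5.9]
opening: -0.0
```

drive_tool(steps=[[0.1,-0.11,0,0,0],[0.1,-0.11,0,0,0],[0,0,0,0,0]])

```text
time: 16.7
eef_pos: [0.5396, 0.0308, 0.2086]
tcp_rot: [0.656, 0.28, -0.227, 0.663]
contact_force: [-11.4, 3.4, -6.2]
opening: -0.001
```

drive_tool(steps=[[0.1,-0.11,0,0,0],[0.1,-0.11,0,0,0],[0,0,0,0,0]])

```text
time: 17.0
eef_pos: [0.5396, 0.0308, 0.2057]
tcp_rot: [0.656, 0.28, -0.227, 0.663]
contact_force: [-11.1, 3.8, -3.8]
opening: 0.001
```

drive_tool(steps=[[-0.15,-0.13,0,0,0],[-0.08,-0.07,-0.1,0,0],[0,0,0,0,0]])

```text
time: 17.3
eef_pos: [0.5387, 0.0299, 0.2089]
tcp_rot: [0.657, 0.276, -0.227, 0.664]
contact_force: [-4.4, 1.3, -5.0]
opening: 0.0
```

drive_tool(steps=[[0.1,-0.11,0,0,0],[0.1,-0.11,0,0,0],[0,0,0,0,0]])

```text
time: 17.6
eef_pos: [0.5387, 0.0297, 0.2055]
tcp_rot: [0.656, 0.276, -0.227, 0.664]
contact_force: [-5.2, 1.7, -5.2]
opening: -0.002
```

drive_tool(steps=[[0.1,-0.11,0,0,0],[0.1,-0.11,0,0,0],[0,0,0,0,0]])

```text
time: 17.9
eef_pos: [0.5389, 0.0296, 0.2029]
tcp_rot: [0.656, 0.276, -0.227, 0.665]
contact_force: [-6.1, 1.8, -4.3]
opening: -0.001
```

drive_tool(steps=[[0.07,-0.15,0,0,0],[0.07,-0.15,0,0,0],[0,0,0,0,0]])

```text
time: 18.2
eef_pos: [0.5393, 0.0289, 0.202]
tcp_rot: [0.657, 0.274, -0.226, 0.665]
contact_force: [-3.8, 1.8, -1.2]
opening: -0.001
```

drive_tool(steps=[[0.07,-0.15,0,0,0],[0.07,-0.15,0,0,0],[0,0,0,0,0]])

```text
time: 18.5
eef_pos: [0.5379, 0.0287, 0.1979]
tcp_rot: [0.657, 0.274, -0.227, 0.665]
contact_force: [-0.3, -0.4, 0.5]
opening: -0.0
```

```bash
python3 st.py .5418 .0286 .2 ; python3 - <<'E'
from h import *
t=np.array([.7232,-.0366]); yaw=.0169
c=snap('top','t6.png')['frame']; s=snap('scene','s6.png'); a=yaw-.35
P=t-.2*np.array([np.cos(a),np.sin(a)])
for h in (.201,.239,.153): print('scene px pred',h,proj(s,[*P,h]).round(1))
p=cv2.resize(c[145:225,215:295],(400,400),interpolation=cv2.INTER_CUBIC)
o=cv2.resize(s['frame'][150:230,215:295],(400,400),interpolation=cv2.INTER_CUBIC)
cv2.imwrite('pics/c8.png',np.hstack([p,o])[:,:,::-1])
E
```

```text
yax [0.661 0.035 0.749] xaxis [ 0.747  0.058 -0.662] 18.5 [0.5379 0.0287 0.1979] yaw 3.03 F [-0.28 -0.4   0.48] -0.0004741163007479367 [-0.25 -0.36  2.43  0.78  0.35 -0.96]
tool cm [0.15 0.41 0.04]
scene px pred 0.201 [[261.8 164.7]]
scene px pred 0.239 [[262.  152.1]]
scene px pred 0.153 [[261.6 179.9]]
```

View pics/c8.png

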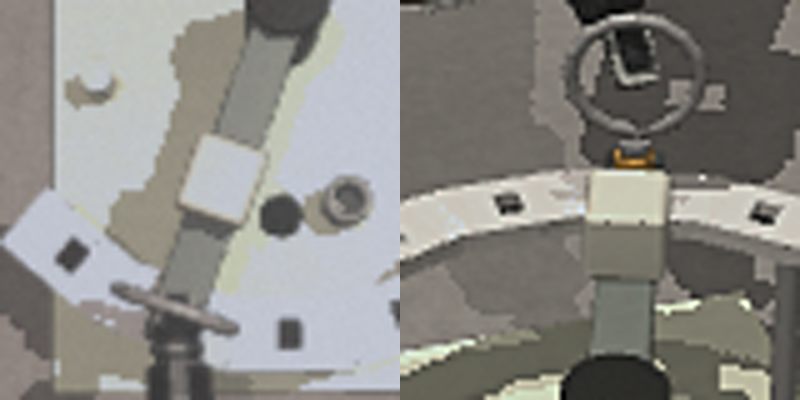

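Contact force is zero. The ring sits at (262.6,164.6) in the scene view against a predicted (261.8,164.7) for pin home at q = -0.35. The head is over the tube side. Now I'll withdraw along the finger axis.

drive_tool(steps=[[-0.8,0,0,0,0],[-0.8,0,0,0,0],[0,0,0,0,0]])

```text
time: 18.9
eef_pos: [0.5253, 0.0282, 0.2086]
tcp_rot: [0.656, 0.274, -0.226, 0.665]
contact_force: [-0.1, -0.0, 0.1]
opening: 0.001
```

```bash
python3 st.py .534 .0288 .201
```

```text
yax [0.662 0.036 0.749] xaxis [ 0.747  0.059 -0.662] 18.9 [0.5253 0.0282 0.2086] yaw 3.08 F [-0.1  -0.03  0.11] 0.0006249080215661814 [-0.26 -0.42  2.45  0.72  0.39 -0.9 ]
tool cm [1.16 0.01 0.  ]
```

drive_tool(steps=[[-0.8,0,0,0,0],[-0.8,0,0,0,0],[-0.8,0,0,0,0],[0,0,0,0,0]])

```text
time: 19.3
eef_pos: [0.5071, 0.0268, 0.2245]
tcp_rot: [0.656, 0.274, -0.226, 0.665]
contact_force: [0.5, -0.1, 0.4]
opening: 0.001
```

drive_tool(steps=[[-2,0,0,0,0],[-2,0,0,0,0],[-2,0,0,0,0],[-2,0,0,0,0],[0,0,0,0,0],[0,0,0,0,0]])

```text
time: 19.9
eef_pos: [0.4615, 0.0225, 0.2853]
tcp_rot: [0.655, 0.278, -0.23, 0.664]
contact_force: [-0.1, 0.2, 0.1]
opening: -0.003
```

```bash
python3 st.py .534 .0288 .201; python3 - <<'E'
from h import *
t=np.array([.7232,-.0366]); yaw=.0169
c=snap('top','t7.png'); s=snap('scene','s7.png'); a=yaw-.35
u=np.array([np.cos(a),np.sin(a)]);P=t-.2*u;H=t-.12*u
print('ring pred',(proj(s,[*P,.201])-[215,140])*5+[400,0],'head top',(proj(c,[*H,.183])-[215,145])*5)
p=cv2.resize(c['frame'][145:225,215:295],(400,400),interpolation=cv2.INTER_CUBIC)
o=cv2.resize(s['frame'][140:220,215:295],(400,400),interpolation=cv2.INTER_CUBIC)
cv2.imwrite('pics/c9.png',np.hstack([p,o])[:,:,::-1])
E
```

```text
yax [0.67  0.036 0.741] xaxis [ 0.739  0.059 -0.671] 19.9 [0.4615 0.0225 0.2853] yaw 3.07 F [-0.11  0.19  0.06] -0.002763369944678561 [-0.34 -0.76  2.48  0.5   0.69 -0.68]
tool cm [11.05 -1.36 -0.02]
ring pred [[634.00331959 123.35522971]] head top [[217.62555523 174.45998975]]
```

View pics/c9.png

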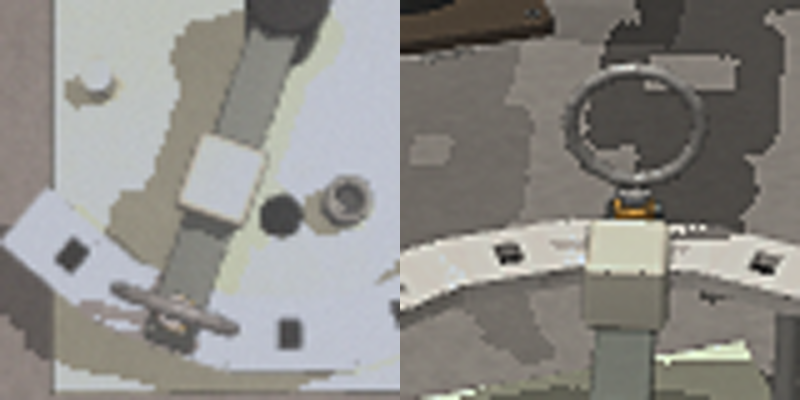

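I've used all 12 picture views, so the rest is numeric. There is a black disc near top px (271,188); I'll confirm it was there from the start and that the cap still sits at the tube cup.

```bash
python3 - <<'E'
from h import *
def blobs(f,x0,x1,y0,y1,th=45):
    g=load(f)['frame'][y0:y1,x0:x1].max(2); n,l,st,ce=cv2.connectedComponentsWithStats((g<th).astype('uint8'))
    print(f,[(tuple((ce[i]+[x0,y0]).round(1)),int(st[i,4])) for i in range(1,n) if st[i,4]>8])
for f in('scene0.png','scene1.png','s7.png'): blobs(f,225,300,190,260)
for f in('top0.png','t7.png'): blobs(f,235,305,165,200,60)
t=np.array([.7232,-.0366]); yaw=.0169
for f in('scene0.png','top0.png'):
  c=load(f)
  for q in(-.35,0,.35):
    u=np.array([np.cos(yaw+q),np.sin(yaw+q)])
    print(f,q,[proj(c,[*(t-.12*u),h])[0].round(1).tolist() for h in(.099,.09,.05,.012)])
a=load('scene0.png')['frame'].astype(int); b=load('s7.png')['frame'].astype(int)
w=slice(205,235); x=slice(240,275)
for im in(a,b): print('\n'.join(''.join('#' if v<45 else '+' if v<90 else '.' for v in r) for r in im[w,x].max(2)),'\n')
E
```

```text
scene0.png [((np.float64(256.6), np.float64(232.3)), 311)]
scene1.png [((np.float64(256.8), np.float64(231.9)), 340)]
s7.png [((np.float64(256.6), np.float64(234.4)), 287)]
top0.png []
t7.png []
scene0.png -0.35 [[259.6, 214.5], [259.6, 217.2], [259.4, 229.0], [259.3, 239.9]]
scene0.png 0 [[243.5, 215.5], [243.6, 218.2], [243.7, 230.1], [243.8, 241.0]]
scene0.png 0.35 [[228.7, 220.0], [228.8, 222.7], [229.2, 234.6], [229.6, 245.6]]
top0.png -0.35 [[258.3, 182.9], [258.3, 183.2], [258.2, 184.4], [258.1, 185.6]]
top0.png 0 [[271.9, 185.2], [271.8, 185.5], [271.3, 186.7], [270.8, 187.8]]
top0.png 0.35 [[285.4, 182.8], [285.2, 183.1], [284.3, 184.3], [283.4, 185.5]]
...................................
.......++++........................
.++++..............................
+..................................
++.................................
#+.................................
#+.................................
##+................................
+#+...............++##+............
..++..............######...........
..++.............#######...........
...++............#######.........
[... 1032 characters left out ...]
......+.........
.........................+.........
.........................+.........
.........................+....+....
.........................+.........
............+............+.........
............++########+..+.........
..........++############++.+.......
.........+###+++++#+#+####.........
...++++..####+#++##+#+++###+.......
++......###++++++##++++#####+......
.......+##+++++++##++++++#+##......
.......+#++++#+#+++++++++++##+.....
.......##+++++++++#++#++++###+.....
.......##++++#++##++++++#+###......
.......##+++++#++++++++++++##......
.......##++++++++++#++++++###......
.......###++++++++++#++++####......
.......#####+++++++#+++++####......
.......#######+++++++########......
```

The black disc is a fixed mark on the base plate: it projects exactly to the middle position at plate height, and was already in the first pictures. The cap is now hidden beneath the head. The hand is clear with zero force, so I'll hand in.

```bash
python3 -c "
from plant import sign_off, readout
print(readout.get_state()['contact_force']); print(sign_off())"
```

```text
[-0.43774199 -0.28803039 -0.44305111]
the job is handed in; nothing more can be done
None
```

The swing arm is now in the hole on the tube side (robot's left, arm angle -0.35 rad), the pin is home there, and the job is handed in. It took about 20 s of robot time.

**How it was done:** The move command can't tilt the tool directly, so I drove the arm to its reach limit, where the tool tilts forward. I then put the shut fingertips through the ring at about 48° from vertical. They lifted the pin about 15 mm, swung the arm one hole left, lowered the pin and withdrew.

**Last checks:**
- **Pin and arm:** the ring's centre was within about 1 pixel of where it should be with the pin home at -0.35 rad. A pin still resting on the plate would have shown about 3 pixels higher.
- **Head:** its top centre was about 0.7 pixel (roughly 2 mm) off the prediction, inside the 7 mm allowed.
- **Forces:** net tool force stayed below about 13 N. It peaked at the end of the swing, when the fingers pressed sideways on the ring, and I eased that off before fully lowering. With the hand clear it read only noise.
- **Tube:** the fingers stayed above and in front of the arm, well away from it. I couldn't see it at the end because it is hidden under the head.
- **Other loose things:** I did not re-measure their positions.

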